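# Find the heavy side of a loaded rotary agitator and hold it down

## Task

The opaque bottles in the wheel of the rotary agitator are filled unevenly, so one side of the wheel is heavier than the rest. Turn the wheel by hand, feel which side that is, and bring it to the very bottom. Finish while holding: keep the wheel still there in a firm grip without letting go, so that its drive can be unclutched without the wheel swinging round, and leave the things standing around the machine alone.

Things in the scene. Friction and masses are not known exactly. Their poses are not given: they have to be found in the camera images.
- agitator: Rotary agitator, fixed to the bench. Origin on the bench under the wheel's front face; x runs along the axle from the wheel's front into the machine, z up, y left as one faces the front. Grey base plate x -60 to 195 mm, 180 wide, 20 high; white motor housing x 53 to 185 mm, 140 wide, 235 high; aluminium wheel disc x 0 to 12 mm, 252 mm across, in front of it.
- hub (a point): Centre of the wheel, on the horizontal axle, 165 mm above the bench, in the plane of the disc's front face; axes as the agitator's (fixed, it does not turn). From here a black clamp knob, 44 mm across, stands 26 mm out to the front (-x).
- top_place (a point): Fixed point where a bottle standing at the top is gripped: 95 mm above the hub, x = -36 mm. The wheel holds six identical opaque white bottles, 60 degrees apart, parallel to the axle, centre lines 95 mm from it: body 48 mm across from x = 0 to -66 mm (rubber ring 56 mm across to -5), grey cap 38 mm across to -86 mm. Push or grip a body from above.
- wheel (a joint): Angle of the wheel, rad, growing clockwise as seen from the front; it turns endlessly. At 0, and every 1.047 rad (60 degrees), a bottle stands exactly at the top. A bottle at angle a clockwise from the top is centred at y = -95 sin(a), z = 95 cos(a) mm from the hub. The heavy side may lie in any direction, also between bottles; nothing shows it; at the start it is not at the bottom.
- drive (a point): Bearing behind the disc (x = 59 mm). The drive drags with about 0.5 N m (5.3 N at the bottles), so the wheel stays where left. The heavy side, level with the axle, pulls 0.31 to 0.43 N m (3.3 to 4.5 N at the bottles); none at top or bottom. Read the push during or just after a slow push (20 mm/s), still in contact: once stopped it reads up to 4 N low, in both directions. Knocks read high.
- reagent_mid (a point): Bystander: white reagent bottle with a blue cap, 64 mm across, 130 mm tall, standing. The point is its centre.
- tipbox_mid (a point): Bystander: grey pipette-tip box with a clear lid, 122 x 87 x 67 mm. The point is its centre.
- tape_mid (a point): Bystander: roll of paper tape lying flat, 100 mm across, 19 mm high. The point is its centre.
- rack_mid (a point): Bystander: white tube rack with four capped tubes, 200 x 90 mm, 115 mm tall over the tubes. The point is its centre.

How it is judged:
By the outcome, as a careful person would: the job done as asked, in the order asked, and still so for the second after the job is handed in, while the arm keeps its last pose, push and grip.
It also fails if it takes over 67 s, if anything falls off the work surface, if the arm or the gripper's body presses on something with over 40 N, if the wrist force passes 120 N, or if a joint passes its speed limit or range.

## Robot

A 6-joint arm with a two-finger parallel gripper is mounted at the origin on the work surface. World frame = base frame: x ahead of the robot, y to its left, z up, the work surface at z = 0. Lengths are in m, angles in rad, forces in N, time in s.
With the tool pointing down it reaches from about 0.425 to 0.95 m from the base axis. Payload 3.5 kg.
Tool frame: the origin (TCP) lies midway between the tips of the shut fingers; the grasp point (between the pads) lies ctrl.grasp_offset behind it (ctrl.grasp_offset is the distance from the TCP to the grasp point, in m); x points along the fingers, y is the direction in which the jaws open and shut, and the axes are right-handed (so a half turn about x gives the same grasp; the last joint's range is limited). The gripper opens to 85 mm and grips with 20 to 120 N. Pads are 22 mm wide; open, the fingers measure 114 mm over their backs; the gripper's body (76 mm by 85 mm) begins 54 mm behind the grasp point. The pads swing forward as they close: fully open they stand 13 mm farther back than shut.
Start: joints at [1.149, 0.286, 1.577, -0, 1.279, -0.15], TCP at [0.181, 0.65, 0.231] pointing down, gripper open.
Joint ranges: [-2.77, 2.77], [-0.9, 2.22], [0.21, 2.48], [-1.53, 4.67], [0.24, 2.81], [-2.84, 2.84]. Speed limits (rad/s): [2.79, 2.79, 3.14, 3.14, 3.14, 3.14].

## Interface

Orientations are given as a unit quaternion [x, y, z, w].
In Python, from plant import readout, read_camera, sign_off, ctrl gives the robot as it stands.
- The arm moves only by the tool drive_tool, never from a script. Its argument "steps" is a list of rows, each a list of 5 numbers: the shift along the tool's x, y, z in cm, then the turn about the tool's x in degrees, then the opening, from 0 (shut) to 1 (fully open). A call has 1 to 10 rows; each row shifts and turns the commanded pose from where the row before left it, along the tool's axes as they then stand; what a row does not reach is not made up. A row lasts 1/10 s, in which the tool goes at most 50 mm and 8.59 degrees, less where a joint would pass 70% of its speed; a pose out of reach is approached as far as the arm can. A call is refused whole if a number of a shift passes 5 or a number of a turn 8.59, either way. A call with a gripper value outside its range is refused whole. The fingers move at their own pace and stop on an object; "force" is the grip in N (left out, the last holds). Time passes only in rows, so rows that do not move let the fingers close. It gives the time, the measured TCP pose, the force and the opening at its end, in the units of the state.
- readout.get_state(): the state, without advancing time (a new reading comes with each control period).
- read_camera(name): name is "scene" or "side" or "wrist"; returns a dict with "frame" (420x560x3 uint8, red, green, blue), "vertical_fov" (degrees; the focal length in pixels is half the picture's height over the tangent of half this angle, whatever the lens; pixels are square), "cx", "cy" (the principal point, pixels), "eye" and "orientation" of the camera in the world. Camera axes: x right, y up, looking along -z (the intrinsics and any distortion apply to the point x, -y, -z); pixel columns grow to the right and rows downward; lengths in m; the calibration is good to about 2 mm. A picture is of the moment at which its call begins. There is no depth.
- sign_off(): hands the job in, once; it reports no verdict.
The state is a dict: "time": time; "qpos": joint angles; "dq": joint speeds; "joint_efforts": joint torques, N m; "eef_pos": TCP position; "tcp_rot": TCP orientation; "contact_force": force on the tool from outside, world axes, zero at the start; "wrist_torque": the same for the moment, N m; "opening": opening from 0.0 (shut) to 1.0 (fully open).
Only numpy, scipy, OpenCV 4.12 (cv2) and the standard library are available. Lean on these libraries where they do the work, as an engineer would, in place of code of your own. Each camera call takes 0.05 s, during which the arm holds its last target. There are 200 camera calls.

## Working session

There is one attempt and no reset: what is moved stays moved. The work goes in short steps, Python scripts to look and compute and a tool call to move; the robot and the scene stay as the last step left them, time stands still between calls to the robot, and variables do not carry over. Pictures are saved under pics/ and viewed, about 8 in all and at most 12, crops included, and the job is handed in when it is done.

Besides the shell and the picture viewer there is one more tool, called after "Emit:" by a JSON object that holds its "op" and its "data". drive_tool: Moves the arm, as the interface text tells. Its arguments: {"type":"object","properties":{"steps":{"type":"array","items":{"type":"array","items":{"type":"number"}}},"force":{"type":"number"}},"required":["steps"]}

```bash
ls; mkdir -p pics; python3 - <<'E'
from plant import readout, read_camera, ctrl
import cv2, json
s=readout.get_state(); print(s, ctrl.grasp_offset)
for n in ("scene","side"):
    c=read_camera(n); print(n,{k:v for k,v in c.items() if k!="frame"})
    cv2.imwrite(f"pics/{n}0.png",c["frame"][:,:,::-1])
E
```

```text
pics
{'time': 0.0, 'qpos': array([ 1.14902316e+00,  2.87204284e-01,  1.57817038e+00, -3.14287260e-05,
        1.27860453e+00, -1.50000340e-01]), 'dq': array([ 0.00107147, -0.0001267 ,  0.00024759,  0.00173165,  0.00038505,
        0.00104273]), 'joint_efforts': array([ 1.98763279e-03, -4.05980122e+01, -2.92624694e+01,  1.04796317e-05,
        5.71738303e-03, -5.75396584e-07]), 'eef_pos': array([0.18090387, 0.64962503, 0.22992502]), 'tcp_rot': array([ 0.094975  ,  0.7008161 , -0.09660004,  0.70036061]), 'contact_force': array([ 0.32606832, -0.98500454,  0.14245915]), 'wrist_torque': array([-0.01742745,  0.02620827, -0.03583886]), 'opening': 1.0026452974020097} 0.0187
scene {'vertical_fov': 50.60491779060682, 'cx': 278.43603086170253, 'cy': 211.34244186681462, 'eye': array([1.35883652, 0.33300452, 1.05044721]), 'orientation': array([0.20691586, 0.31876968, 0.77181973, 0.50977056])}
side {'vertical_fov': 53.02198245817783, 'cx': 276.78085976065074, 'cy': 211.78748521814921, 'eye': array([-0.01653622, -0.80551449,  0.79538975]), 'orientation': array([ 0.45548187, -0.14476074, -0.24672634,  0.84303423])}
```

View pics/scene0.png

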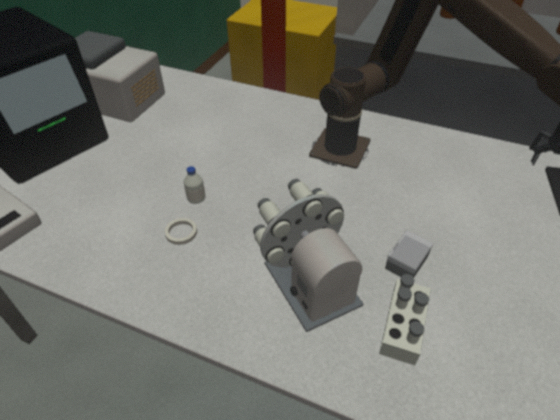

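View pics/side0.png

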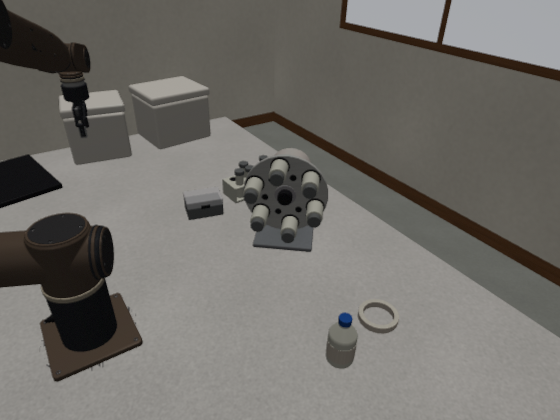

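Scene: machine seen from behind, base plate rear corners near (310,323) and (361,301). Side: wheel front with knob near (285,197), plate front edge (257,246)-(312,247). Bystanders: tip box and rack beyond the wheel on its left, reagent bottle and tape on the right.

```bash
python3 - <<'E'
import cv2,numpy as np
a=cv2.imread("pics/scene0.png")[170:335,245:370]; b=cv2.imread("pics/side0.png")[145:255,230:340]
a=cv2.resize(a,None,fx=3.5,fy=3.5,interpolation=3); b=cv2.resize(b,None,fx=3.4,fy=3.4,interpolation=3)
o=np.zeros((580,800,3),np.uint8); o[:a.shape[0],:a.shape[1]]=a; 
w=min(b.shape[1],800-a.shape[1]-2); o[:b.shape[0],a.shape[1]+2:a.shape[1]+2+w]=b[:,:w]; print(a.shape,b.shape)
cv2.imwrite("pics/crop1.png",o)
E
cat > h.py <<'E'
import numpy as np
from scipy.spatial.transform import Rotation as R
cams={"scene":(50.60491779060682,278.436,211.342,[1.35883652,0.33300452,1.05044721],[0.20691586,0.31876968,0.77181973,0.50977056]),
"side":(53.02198245817783,276.781,211.787,[-0.01653622,-0.80551449,0.79538975],[0.45548187,-0.14476074,-0.24672634,0.84303423])}
def ray(n,u,v):
    f,cx,cy,e,q=cams[n]; F=210/np.tan(np.radians(f/2))
    d=R.from_quat(q).apply([(u-cx)/F,-(v-cy)/F,-1]); return np.array(e),d/np.linalg.norm(d)
def onz(n,u,v,z):
    e,d=ray(n,u,v); return e+d*(z-e[2])/d[2]
def proj(n,p):
    f,cx,cy,e,q=cams[n]; F=210/np.tan(np.radians(f/2))
    c=R.from_quat(q).inv().apply(np.array(p)-e); return np.array([cx-F*c[0]/c[2],cy+F*c[1]/c[2]])
E
```

```text
(578, 438, 3) (374, 374, 3)
```

View pics/crop1.png

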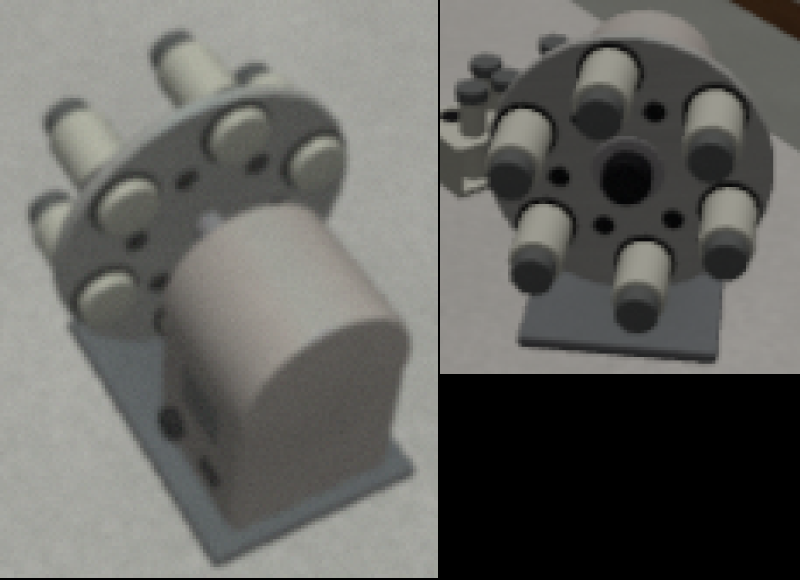

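Crop: knob front centre at side (284.7,198.8); six cap ends visible; plate corners clear. Solving pose from these points.

```bash
cat >> h.py <<'E'
from scipy.optimize import least_squares
def toside(x,y): return ((x-440)/3.4+230,y/3.4+145)
def toscene(x,y): return (x/3.5+245,y/3.5+170)
E
python3 - <<'E'
from h import *
caps=[toside(*p) for p in [(600,113),(711,157),(726,259),(636,309),(533,271),(513,176)]]
def model(p):
    x,y,yaw,a=p; c,s=np.cos(yaw),np.sin(yaw); M=np.array([[c,-s,0],[s,c,0],[0,0,1]]); T=lambda q: M@q+[x,y,0]
    out=[]
    for i,uv in enumerate(caps):
        t=a+i*np.pi/3; out.append(proj("side",T([-.086,-.095*np.sin(t),.165+.095*np.cos(t)]))-uv)
    out.append(proj("side",T([-.026,0,.165]))-toside(626,182))
    for q,uv in [([-.06,.09,.02],toside(521,340)),([-.06,-.09,.02],toside(716,354))]: out.append(proj("side",T(q))-uv)
    for q,uv in [([.195,-.09,.02],toscene(218,553)),([.195,.09,.02],toscene(412,466))]: out.append(proj("scene",T(q))-uv)
    return np.array(out)
r=least_squares(lambda p:model(p).ravel(),[0.55,0,0,0])
for g in ([.6,.1,-.8,0],[.6,0,.8,0]):
    q=least_squares(lambda p:model(p).ravel(),g)
    if q.cost<r.cost:r=q
print(r.x,np.degrees(r.x[2:]),r.cost); print(model(r.x).round(1))
for n,u,v,z in [("side",341,345,.06),("side",378,316,.01),("side",204,204,.03),("scene",410,255,.04),("scene",407,320,.05),("scene",194,188,.065),("scene",181,232,.01)]: print(n,onz(n,u,v,z).round(3))
E
```

```text
[ 0.60138185  0.06921519  0.88581436 -0.18125336] [ 50.75342417 -10.38505266] 13.811318957319038
[[ 0.1  1.6]
 [ 0.4  1.3]
 [ 0.   0.6]
 [ 0.   1.6]
 [-0.4  1.4]
 [-0.8  1. ]
 [-0.1  0.2]
 [-1.2 -1.6]
 [ 0.9 -1. ]
 [-0.7  2.8]
 [ 1.5 -0.2]]
side [ 0.446 -0.38   0.06 ]
side [ 0.614 -0.332  0.01 ]
side [0.458 0.347 0.03 ]
scene [0.458 0.357 0.04 ]
scene [0.682 0.392 0.05 ]
scene [ 0.475 -0.356  0.065]
scene [ 0.62  -0.325  0.01 ]
```

```bash
cat >> h.py <<'E'
O=np.array([.6014,.0692,.165]); YAW=0.8858
W=np.array([[np.cos(YAW),-np.sin(YAW),0],[np.sin(YAW),np.cos(YAW),0],[0,0,1]])  # local->world
GO=.0187
def report(s, full=False):
    Rt=R.from_quat(s["tcp_rot"]).as_matrix(); p=np.array(s["eef_pos"])
    l=W.T@(p-Rt[:,0]*-0 - O); g=W.T@(p-GO*Rt[:,0]-O); F=W.T@np.array(s["contact_force"])
    print("t",round(s["time"],2),"grasp local mm",(g*1e3).round(1),"F local",F.round(2),"open",round(s["opening"],3),"ytool ang rel local y",round(float(np.degrees(np.arctan2(*(W.T@Rt[:,1])[[0,1]]))),2),"xtool",Rt[:,0].round(3))
    return Rt,g,F
E
python3 - <<'E'
from plant import readout
from h import *
s=readout.get_state(); Rt,g,F=report(s)
print(s['qpos'].round(3))
t=O+W@[-.036,.017,.095+.07]   # above bottle
d=t-(s['eef_pos']-GO*Rt[:,0]); print("tool shift cm",(Rt.T@d*100).round(2)); print(Rt.round(3))
E
```

```text
t 0.1 grasp local mm [183.5 692.9  83.8] F local [ 0.11  0.2  -0.71] open 1.001 ytool ang rel local y 66.32 xtool [-0.001 -0.002 -1.   ]
[ 1.149  0.287  1.578  0.     1.279 -0.15 ]
tool shift cm [ -8.04 -47.26  53.08]
[[-0.001  0.268  0.963]
 [-0.002  0.963 -0.268]
 [-1.    -0.002 -0.   ]]
```

```bash
python3 - <<'E'
import numpy as np
n=18
for k in range(n):
    a=np.radians(6.3*k); v=np.array([-47.26,53.08])/n
    c,s=np.cos(a),np.sin(a); print([0,round(c*v[0]+s*v[1],2),round(-s*v[0]+c*v[1],2),6.3,0.75],end=",")
E
```

```text
[0, np.float64(-2.63), np.float64(2.95), 6.3, 0.75],[0, np.float64(-2.29), np.float64(3.22), 6.3, 0.75],[0, np.float64(-1.92), np.float64(3.45), 6.3, 0.75],[0, np.float64(-1.53), np.float64(3.64), 6.3, 0.75],[0, np.float64(-1.12), np.float64(3.79), 6.3, 0.75],[0, np.float64(-0.7), np.float64(3.89), 6.3, 0.75],[0, np.float64(-0.27), np.float64(3.94), 6.3, 0.75],[0, np.float64(0.17), np.float64(3.94), 6.3, 0.75],[0, np.float64(0.6), np.float64(3.9), 6.3, 0.75],[0, np.float64(1.02), np.float64(3.81), 6.3, 0.75],[0, np.float64(1.44), np.float64(3.68), 6.3, 0.75],[0, np.float64(1.83), np.float64(3.5), 6.3, 0.75],[0, np.float64(2.2), np.float64(3.28), 6.3, 0.75],[0, np.float64(2.55), np.float64(3.01), 6.3, 0.75],[0, np.float64(2.86), np.float64(2.72), 6.3, 0.75],[0, np.float64(3.15), np.float64(2.39), 6.3, 0.75],[0, np.float64(3.39), np.float64(2.03), 6.3, 0.75],[0, np.float64(3.59), np.float64(1.64), 6.3, 0.75],
```

Emit:
{"op": "drive_tool", "data": {"steps": [[-4,0,0,0,0.75],[-4,0,0,0,0.75]], "force": 40}}

```text
time: 0.3
eef_pos: [0.1807, 0.6491, 0.309]
tcp_rot: [0.094, 0.701, -0.098, 0.7]
contact_force: [0.5, 0.6, -0.1]
opening: 0.75
```

Emit:
{"op": "drive_tool", "data": {"steps": [[0,-2.6,2.9,6.3,0.75],[0,-2.3,3.2,6.3,0.75],[0,-1.9,3.4,6.3,0.75],[0,-1.5,3.6,6.3,0.75],[0,-1.1,3.8,6.3,0.75],[0,-0.7,3.9,6.3,0.75],[0,-0.3,3.9,6.3,0.75],[0,0.2,3.9,6.3,0.75],[0,0.6,3.9,6.3,0.75],[0,1.0,3.8,6.3,0.75]]}}

```text
time: 1.3
eef_pos: [0.3935, 0.3185, 0.3109]
tcp_rot: [0.449, 0.546, -0.449, 0.546]
contact_force: [1.6, 0.4, 0.7]
opening: 0.747
```

Emit:
{"op": "drive_tool", "data": {"steps": [[0,1.4,3.7,6.3,0.75],[0,1.8,3.5,6.3,0.75],[0,2.2,3.3,6.3,0.75],[0,2.5,3.0,6.3,0.75],[0,2.9,2.7,6.3,0.75],[0,3.1,2.4,6.3,0.75],[0,3.4,2.0,6.3,0.75],[0,3.6,1.6,6.3,0.75],[0,0,0,0,0.75],[0,0,0,0,0.75]]}}

```text
time: 2.3
eef_pos: [0.5632, 0.0541, 0.3104]
tcp_rot: [-0.638, -0.305, 0.639, -0.304]
contact_force: [-1.0, 0.7, 0.5]
opening: 0.744
```

```bash
python3 - <<'E'
from plant import readout,read_camera
from h import *
import cv2
s=readout.get_state(); Rt,g,F=report(s)
t=np.array([-.036,.017,.095+.07]); print("tool shift cm",(Rt.T@(W@(t-g))*100).round(2)); print(s['qpos'].round(2))
o=[read_camera(n)["frame"][:,:,::-1] for n in("side","wrist")]
a=cv2.resize(o[0][90:290,150:420],None,fx=1.45,fy=1.45); b=cv2.resize(o[1],(400,300))
im=np.zeros((300,800,3),np.uint8); im[:290,:391]=a[:290,:391]; im[:,400:]=b; cv2.imwrite("pics/p2.png",im)
E
```

```text
t 2.3 grasp local mm [-35.9  19.9 164.1] F local [-0.14  1.23  0.52] open 0.744 ytool ang rel local y 179.78 xtool [-0.002  0.001 -1.   ]
tool shift cm [-0.09  0.29  0.02]
[-0.08 -0.    1.76  0.    1.39  0.6 ]
```

View pics/p2.png

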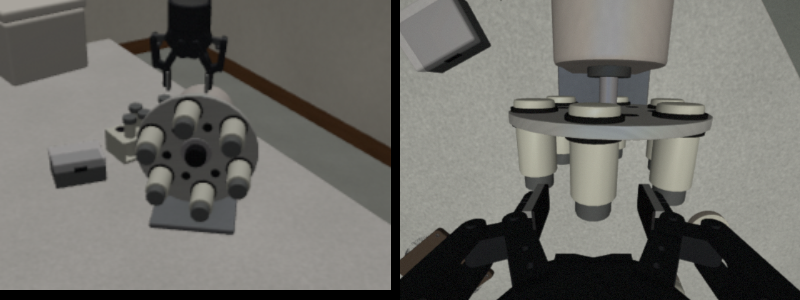

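Gripper is centred above the top bottle (fingers at 548 and 640, bottle at 594 in the picture), jaws tangential. Descend and begin pushing.

Emit:
{"op": "drive_tool", "data": {"steps": [[2.5,0,0,0,0.75],[2.5,0,0,0,0.75],[2.2,0,0,0,0.66],[0,0,0,0,0.66],[0,0,0,0,0.66]]}}

```text
time: 2.9
eef_pos: [0.563, 0.0557, 0.2397]
tcp_rot: [-0.638, -0.305, 0.638, -0.305]
contact_force: [-0.3, 0.4, 0.0]
opening: 0.662
```

Emit:
{"op": "drive_tool", "data": {"steps": [[0,0.2,0,0,0.66],[0,0.2,0,0,0.66],[0,0.2,0,0,0.66],[0,0.2,0,0,0.66],[0,0.2,0,0,0.66],[0,0.2,0,0,0.66],[0,0.2,0,0,0.66],[0,0.2,0,0,0.66]]}}

```text
time: 3.7
eef_pos: [0.5751, 0.0461, 0.241]
tcp_rot: [-0.638, -0.306, 0.638, -0.303]
contact_force: [-4.9, 4.1, 3.9]
opening: 0.658
```

```bash
python3 - <<'E'
from plant import readout
from h import *
report(readout.get_state()); print(readout.get_state()['wrist_torque'])
E
```

```text
t 3.7 grasp local mm [-34.6   5.6  94.7] F local [0.07 6.43 3.92] open 0.658 ytool ang rel local y 179.73 xtool [-0.002  0.004 -1.   ]
[ 0.75730942  0.90768532 -0.06723052]
```

Emit:
{"op": "drive_tool", "data": {"steps": [[0,0.2,0,0,0.66],[0,0.2,0,0,0.66],[0,0.2,0,0,0.66],[0,0.2,0,0,0.66],[0,0.2,0,0,0.66]]}}

```text
time: 4.2
eef_pos: [0.5831, 0.0395, 0.241]
tcp_rot: [-0.638, -0.306, 0.638, -0.303]
contact_force: [-3.9, 3.4, 4.1]
opening: 0.661
```

Emit:
{"op": "drive_tool", "data": {"steps": [[0,0.2,0,0,0.66],[0,0.2,0,0,0.66],[0,0.2,0,0,0.66],[0.02,0.2,0,0,0.66],[0.02,0.2,0,0,0.66]]}}

```text
time: 4.7
eef_pos: [0.5911, 0.033, 0.2405]
tcp_rot: [0.638, 0.305, -0.638, 0.304]
contact_force: [-3.8, 3.4, 3.2]
opening: 0.659
```

Emit:
{"op": "drive_tool", "data": {"steps": [[0.02,0.2,0,0,0.66],[0.03,0.2,0,0,0.66],[0.04,0.2,0,0,0.66],[0.05,0.2,0,0,0.66],[0.05,0.2,0,0,0.66]]}}

```text
time: 5.2
eef_pos: [0.5993, 0.0256, 0.237]
tcp_rot: [-0.638, -0.305, 0.638, -0.304]
contact_force: [-3.2, 3.4, 2.9]
opening: 0.66
```

Emit:
{"op": "drive_tool", "data": {"steps": [[0.06,0.2,0,0,0.66],[0.06,0.2,0,0,0.66],[0.07,0.2,0,0,0.66],[0.08,0.2,0,0,0.66],[0.08,0.2,0,0,0.66]]}}

```text
time: 5.7
eef_pos: [0.6071, 0.0192, 0.2334]
tcp_rot: [-0.638, -0.305, 0.638, -0.305]
contact_force: [-3.6, 2.7, 1.8]
opening: 0.659
```

Emit:
{"op": "drive_tool", "data": {"steps": [[0.08,0.2,0,0,0.66],[0.09,0.2,0,0,0.66],[0.09,0.2,0,0,0.66],[0.1,0.2,0,0,0.66],[0.1,0.2,0,0,0.66]]}}

```text
time: 6.2
eef_pos: [0.6149, 0.013, 0.2288]
tcp_rot: [0.638, 0.305, -0.638, 0.305]
contact_force: [-2.7, 1.7, 2.1]
opening: 0.658
```

Emit:
{"op": "drive_tool", "data": {"steps": [[0,-0.4,0,0,0.66],[0,-0.4,0,0,0.66],[-0.1,-0.2,0,0,0.66],[-0.1,-0.2,0,0,0.66],[-0.1,-0.2,0,0,0.66],[-0.1,-0.2,0,0,0.66],[-0.1,-0.2,0,0,0.66]]}}

```text
time: 6.9
eef_pos: [0.6025, 0.0229, 0.2344]
tcp_rot: [0.64, 0.302, -0.637, 0.307]
contact_force: [5.5, -4.6, -1.6]
opening: 0.657
```

Emit:
{"op": "drive_tool", "data": {"steps": [[-0.08,-0.2,0,0,0.66],[-0.08,-0.2,0,0,0.66],[-0.08,-0.2,0,0,0.66],[-0.07,-0.2,0,0,0.66],[-0.07,-0.2,0,0,0.66]]}}

```text
time: 7.4
eef_pos: [0.5958, 0.0285, 0.2398]
tcp_rot: [0.641, 0.301, -0.636, 0.308]
contact_force: [5.9, -6.1, -0.1]
opening: 0.663
```

Emit:
{"op": "drive_tool", "data": {"steps": [[-0.06,-0.2,0,0,0.66],[-0.05,-0.2,0,0,0.66],[-0.05,-0.2,0,0,0.66],[-0.04,-0.2,0,0,0.66],[-0.03,-0.2,0,0,0.66]]}}

```text
time: 7.9
eef_pos: [0.5893, 0.0341, 0.244]
tcp_rot: [0.642, 0.3, -0.635, 0.309]
contact_force: [6.3, -6.9, 5.5]
opening: 0.658
```

```bash
cat > an.py <<'E'
from h import *
# t, eef, F, open, dir(+1 cw), bottle index offset deg (wheel angle = bottle angle - off)
D=[]
def add(e,F,op,d,off=0):
    g=W.T@(np.array(e)+[0,0,GO]-O)*1e3; f=-(W.T@np.array(F)); h=op*85/2
    yb=g[1]+d*(h-24); a=np.arcsin(-yb/95); zb=95*np.cos(a)
    tau=(-f[1]*zb+f[2]*(yb+d*24))/1e3
    D.append((np.degrees(a)-off,d,tau)); print("theta %.1f dir %d tau %.3f  (bottle a %.1f, gz-zb %.1f, Fy %.1f Fz %.1f)"%(np.degrees(a)-off,d,tau,np.degrees(a),g[2]-zb,F@W[:,1] if 0 else W[:,1]@np.array(F),F[2]))
def fit():
    A=np.array(D); th=np.radians(A[:,0])
    # tau_applied = d*Dr - (p sin th + q cos th), gravity cw torque = G sin(th+b); b= heavy-side angle cw from top at theta=0
    f=lambda x: np.append(A[:,1]*x[0]-(x[1]*np.sin(th)+x[2]*np.cos(th))-A[:,2],[(np.hypot(x[1],x[2])-.37)*.5,(x[0]-.5)*.5])
    b0=None
    for s in [(.5,.3,0),(.5,-.3,0),(.5,0,.3),(.5,0,-.3)]:
        r=least_squares(f,s,loss="soft_l1",f_scale=.05)
        if b0 is None or r.cost<b0.cost:b0=r
    x=b0.x; C=np.linalg.inv(b0.jac.T@b0.jac)*2*b0.cost/max(1,len(A)-3)
    b=np.degrees(np.arctan2(x[2],x[1])); print("drag %.3f G %.3f heavy-at %.1f deg cw from top at theta 0 -> theta target %.1f"%(x[0],np.hypot(*x[1:]),b,(180-b)%360),"sd",np.sqrt(np.diag(C)).round(3)); print(b0.fun.round(3))
add([0.5751,0.0461,0.241],[-4.9,4.1,3.9],.658,1)
add([0.5831,0.0395,0.241],[-3.9,3.4,4.1],.661,1)
add([0.5911,0.033,0.2405],[-3.8,3.4,3.2],.659,1)
add([0.5993,0.0256,0.237],[-3.2,3.4,2.9],.66,1)
add([0.6071,0.0192,0.2334],[-3.6,2.7,1.8],.659,1)
add([0.6149,0.013,0.2288],[-2.7,1.7,2.1],.658,1)
add([0.6025,0.0229,0.2344],[5.5,-4.6,-1.6],.657,-1)
add([0.5958,0.0285,0.2398],[5.9,-6.1,-.1],.663,-1)
add([0.5893,0.0341,0.244],[6.3,-6.9,5.5],.658,-1)
E
cat > an2.py <<'E'
from an import *
fit()
E
python3 an2.py; python3 -c "
from plant import readout
from h import *
report(readout.get_state())"
```

```text
theta -5.9 dir 1 tau 0.472  (bottle a -5.9, gz-zb 0.2, Fy 6.4 Fz 3.9)
theta 0.3 dir 1 tau 0.395  (bottle a 0.3, gz-zb -0.3, Fy 5.2 Fz 4.1)
theta 6.6 dir 1 tau 0.439  (bottle a 6.6, gz-zb -0.2, Fy 5.1 Fz 3.2)
theta 13.3 dir 1 tau 0.422  (bottle a 13.3, gz-zb -1.7, Fy 4.6 Fz 2.9)
theta 19.7 dir 1 tau 0.417  (bottle a 19.7, gz-zb -2.3, Fy 4.5 Fz 1.8)
theta 26.3 dir 1 tau 0.308  (bottle a 26.3, gz-zb -2.7, Fy 3.2 Fz 2.1)
theta 21.0 dir -1 tau -0.729  (bottle a 21.0, gz-zb -0.6, Fy -7.2 Fz -1.6)
theta 15.6 dir -1 tau -0.776  (bottle a 15.6, gz-zb 2.0, Fy -8.4 Fz -0.1)
theta 10.2 dir -1 tau -0.640  (bottle a 10.2, gz-zb 4.2, Fy -9.2 Fz 5.5)
drag 0.543 G 0.322 heavy-at 15.3 deg cw from top at theta 0 -> theta target 164.7 sd [0.023 0.085 0.031]
[ 0.018  0.061 -0.016 -0.034 -0.059  0.021 -0.005  0.068 -0.042 -0.024
  0.021]
t 7.9 grasp local mm [-35.  -12.6  97.7] F local [-1.42 -9.24  5.47] open 0.658 ytool ang rel local y 179.76 xtool [ 0.014 -0.007 -1.   ]
```

Emit:
{"op": "drive_tool", "data": {"steps": [[0.2,0.4,0,0,0.66],[0.2,0.4,0,0,0.66],[0.2,0.4,0,0,0.66],[0.2,0.4,0,0,0.66],[0.15,0.4,0,0,0.66],[0.15,0.4,0,0,0.66],[0.15,0.4,0,0,0.66],[0.1,0.3,0,0,0.66],[0.1,0.2,0,0,0.66],[0.1,0.2,0,0,0.66]]}}

```text
time: 8.9
eef_pos: [0.6126, 0.0148, 0.2245]
tcp_rot: [0.638, 0.305, -0.638, 0.305]
contact_force: [-3.1, 2.4, 2.3]
opening: 0.661
```

Emit:
{"op": "drive_tool", "data": {"steps": [[0.1,0.2,0,0,0.66],[0.1,0.2,0,0,0.66]]}}

```text
time: 9.1
eef_pos: [0.6156, 0.0123, 0.2224]
tcp_rot: [-0.638, -0.305, 0.638, -0.305]
contact_force: [-3.8, 2.1, 1.9]
opening: 0.66
```

```bash
python3 -c "
from plant import readout
from h import *
s=readout.get_state();Rt,g,F=report(s)
yb=g[1]*1e3+s['opening']*42.5-24; a=np.degrees(np.arcsin(-yb/95)); print('a',a)
b=np.radians(a-60); t=np.array([-.036,-.095*np.sin(b),.095*np.cos(b)]); print('to trailing bottle, tool cm',(Rt.T@(W@(t-g))*100).round(2))"
```

```text
t 9.1 grasp local mm [-35.1 -47.   76.1] F local [-0.79  4.28  1.9 ] open 0.66 ytool ang rel local y 179.72 xtool [ 0. -0. -1.]
a 26.849895423518245
to trailing bottle, tool cm [-0.34 -9.89  0.05]
```

Emit:
{"op": "drive_tool", "data": {"steps": [[0,-0.3,0,0,0.7],[-3,0,0,0,0.75],[-3,0,0,0,0.75],[0,-3.2,0,0,0.75],[0,-3.2,0,0,0.75],[0,-3.2,0,0,0.75],[0,0,0,0,0.75],[3,0,0,0,0.75],[2.7,0,0,0,0.66],[0,0,0,0,0.66]]}}

```text
time: 10.1
eef_pos: [0.5366, 0.0741, 0.2209]
tcp_rot: [-0.636, -0.305, 0.641, -0.304]
contact_force: [-0.4, 0.3, -0.7]
opening: 0.66
```

Emit:
{"op": "drive_tool", "data": {"steps": [[-0.1,0.2,0,0,0.66],[-0.1,0.2,0,0,0.66],[-0.12,0.2,0,0,0.66],[-0.12,0.2,0,0,0.66],[-0.11,0.2,0,0,0.66],[-0.1,0.2,0,0,0.66],[-0.1,0.2,0,0,0.66],[-0.1,0.2,0,0,0.66]]}}

```text
time: 10.9
eef_pos: [0.5507, 0.0657, 0.2361]
tcp_rot: [0.638, 0.305, -0.638, 0.304]
contact_force: [-4.9, 4.0, 4.9]
opening: 0.661
```

Emit:
{"op": "drive_tool", "data": {"steps": [[-0.08,0.2,0,0,0.66],[-0.08,0.2,0,0,0.66],[-0.07,0.2,0,0,0.66],[-0.07,0.2,0,0,0.66],[-0.06,0.2,0,0,0.66],[-0.06,0.2,0,0,0.66]]}}

```text
time: 11.5
eef_pos: [0.5607, 0.0577, 0.24]
tcp_rot: [0.639, 0.305, -0.637, 0.304]
contact_force: [-4.0, 2.8, 3.1]
opening: 0.658
```

Emit:
{"op": "drive_tool", "data": {"steps": [[-0.05,0.2,0,0,0.66],[-0.05,0.2,0,0,0.66],[-0.04,0.2,0,0,0.66],[-0.03,0.2,0,0,0.66],[-0.02,0.2,0,0,0.66],[-0.02,0.2,0,0,0.66]]}}

```text
time: 12.1
eef_pos: [0.5697, 0.0493, 0.2402]
tcp_rot: [-0.638, -0.304, 0.638, -0.305]
contact_force: [-2.9, 2.2, 2.8]
opening: 0.659
```

Emit:
{"op": "drive_tool", "data": {"steps": [[0,0.2,0,0,0.66],[0,0.2,0,0,0.66],[0,0.2,0,0,0.66],[0,0.2,0,0,0.66],[0,0.2,0,0,0.66],[0,0.2,0,0,0.66]]}}

```text
time: 12.7
eef_pos: [0.5791, 0.0418, 0.2403]
tcp_rot: [0.638, 0.304, -0.638, 0.305]
contact_force: [-1.9, 1.7, 2.3]
opening: 0.658
```

Emit:
{"op": "drive_tool", "data": {"steps": [[0.02,0.2,0,0,0.66],[0.02,0.2,0,0,0.66],[0.03,0.2,0,0,0.66],[0.04,0.2,0,0,0.66],[0.05,0.2,0,0,0.66],[0.05,0.2,0,0,0.66]]}}

```text
time: 13.3
eef_pos: [0.5884, 0.0343, 0.2381]
tcp_rot: [-0.638, -0.305, 0.638, -0.305]
contact_force: [-1.2, 1.3, 2.2]
opening: 0.657
```

Emit:
{"op": "drive_tool", "data": {"steps": [[0.06,0.2,0,0,0.66],[0.06,0.2,0,0,0.66],[0.07,0.2,0,0,0.66],[0.08,0.2,0,0,0.66],[0.08,0.2,0,0,0.66],[0.08,0.2,0,0,0.66]]}}

```text
time: 13.9
eef_pos: [0.5978, 0.0268, 0.2339]
tcp_rot: [0.638, 0.305, -0.638, 0.305]
contact_force: [-1.9, 1.2, 1.7]
opening: 0.658
```

Emit:
{"op": "drive_tool", "data": {"steps": [[0.08,0.2,0,0,0.66],[0.09,0.2,0,0,0.66],[0.09,0.2,0,0,0.66],[0.1,0.2,0,0,0.66],[0.1,0.2,0,0,0.66],[0.1,0.2,0,0,0.66]]}}

```text
time: 14.5
eef_pos: [0.6071, 0.0193, 0.2282]
tcp_rot: [-0.638, -0.305, 0.638, -0.305]
contact_force: [-1.4, 1.3, 1.4]
opening: 0.66
```

Emit:
{"op": "drive_tool", "data": {"steps": [[0.1,0.2,0,0,0.66],[0.1,0.2,0,0,0.66],[0.1,0.2,0,0,0.66],[0.1,0.2,0,0,0.66]]}}

```text
time: 14.9
eef_pos: [0.6133, 0.0143, 0.2243]
tcp_rot: [0.638, 0.305, -0.638, 0.305]
contact_force: [-2.0, 1.7, 0.9]
opening: 0.661
```

```bash
python3 -c "
from plant import readout
from h import *
s=readout.get_state();Rt,g,F=report(s)
yb=g[1]*1e3+s['opening']*42.5-24; a=np.degrees(np.arcsin(-yb/95)); print('a',a)
b=np.radians(a-60); t=np.array([-.036,-.095*np.sin(b),.095*np.cos(b)]); print('to trailing bottle, tool cm',(Rt.T@(W@(t-g))*100).round(2))"
```

```text
t 14.9 grasp local mm [-35. -44.  78.] F local [0.01 2.62 0.86] open 0.661 ytool ang rel local y 179.72 xtool [ 0. -0. -1.]
a 24.803458937181933
to trailing bottle, tool cm [ 0.03 -9.87  0.05]
```

```bash
cat >> an.py <<'E'
add([0.6126,0.0148,0.2245],[-3.1,2.4,2.3],.661,1)
add([0.6156,0.0123,0.2224],[-3.8,2.1,1.9],.66,1)
add([0.5507,0.0657,0.2361],[-4.9,4.0,4.9],.661,1,-60)
add([0.5607,0.0577,0.24],[-4.0,2.8,3.1],.658,1,-60)
add([0.5697,0.0493,0.2402],[-2.9,2.2,2.8],.659,1,-60)
add([0.5791,0.0418,0.2403],[-1.9,1.7,2.3],.658,1,-60)
add([0.5884,0.0343,0.2381],[-1.2,1.3,2.2],.657,1,-60)
add([0.5978,0.0268,0.2339],[-1.9,1.2,1.7],.658,1,-60)
add([0.6071,0.0193,0.2282],[-1.4,1.3,1.4],.66,1,-60)
add([0.6133,0.0143,0.2243],[-2.0,1.7,0.9],.661,1,-60)
E
python3 an2.py
```

```text
theta -5.9 dir 1 tau 0.472  (bottle a -5.9, gz-zb 0.2, Fy 6.4 Fz 3.9)
theta 0.3 dir 1 tau 0.395  (bottle a 0.3, gz-zb -0.3, Fy 5.2 Fz 4.1)
theta 6.6 dir 1 tau 0.439  (bottle a 6.6, gz-zb -0.2, Fy 5.1 Fz 3.2)
theta 13.3 dir 1 tau 0.422  (bottle a 13.3, gz-zb -1.7, Fy 4.6 Fz 2.9)
theta 19.7 dir 1 tau 0.417  (bottle a 19.7, gz-zb -2.3, Fy 4.5 Fz 1.8)
theta 26.3 dir 1 tau 0.308  (bottle a 26.3, gz-zb -2.7, Fy 3.2 Fz 2.1)
theta 21.0 dir -1 tau -0.729  (bottle a 21.0, gz-zb -0.6, Fy -7.2 Fz -1.6)
theta 15.6 dir -1 tau -0.776  (bottle a 15.6, gz-zb 2.0, Fy -8.4 Fz -0.1)
theta 10.2 dir -1 tau -0.640  (bottle a 10.2, gz-zb 4.2, Fy -9.2 Fz 5.5)
theta 24.2 dir 1 tau 0.374  (bottle a 24.2, gz-zb -8.4, Fy 3.9 Fz 2.3)
theta 26.9 dir 1 tau 0.398  (bottle a 26.9, gz-zb -8.6, Fy 4.3 Fz 1.9)
theta 34.3 dir 1 tau 0.222  (bottle a -25.7, gz-zb 4.2, Fy 6.3 Fz 4.9)
theta 42.7 dir 1 tau 0.280  (bottle a -17.3, gz-zb 3.0, Fy 4.9 Fz 3.1)
theta 50.3 dir 1 tau 0.229  (bottle a -9.7, gz-zb 0.3, Fy 3.6 Fz 2.8)
theta 57.6 dir 1 tau 0.178  (bottle a -2.4, gz-zb -0.9, Fy 2.5 Fz 2.3)
theta 64.9 dir 1 tau 0.131  (bottle a 4.9, gz-zb -2.9, Fy 1.8 Fz 2.2)
theta 72.2 dir 1 tau 0.200  (bottle a 12.2, gz-zb -5.3, Fy 2.2 Fz 1.7)
theta 79.6 dir 1 tau 0.182  (bottle a 19.6, gz-zb -7.6, Fy 1.9 Fz 1.4)
theta 84.8 dir 1 tau 0.241  (bottle a 24.8, gz-zb -8.2, Fy 2.6 Fz 0.9)
drag 0.543 G 0.351 heavy-at 12.1 deg cw from top at theta 0 -> theta target 167.9 sd [0.018 0.029 0.021]
[ 0.032  0.072 -0.009 -0.03  -0.059  0.017 -0.006  0.07  -0.036 -0.04
 -0.076  0.066 -0.024  0.002  0.035  0.069 -0.007  0.01  -0.047 -0.009
  0.021]
```

Emit:
{"op": "drive_tool", "data": {"steps": [[0,-0.3,0,0,0.7],[-3,0,0,0,0.75],[-3,0,0,0,0.75],[0,-3.2,0,0,0.75],[0,-3.2,0,0,0.75],[0,-3.2,0,0,0.75],[0,0,0,0,0.75],[3,0,0,0,0.75],[3,0,0,0,0.66],[0,0,0,0,0.66]]}}

```text
time: 15.9
eef_pos: [0.5338, 0.0762, 0.2194]
tcp_rot: [-0.635, -0.306, 0.641, -0.303]
contact_force: [-0.4, 0.5, -0.4]
opening: 0.662
```

Emit:
{"op": "drive_tool", "data": {"steps": [[-0.1,0.2,0,0,0.66],[-0.1,0.2,0,0,0.66],[-0.12,0.2,0,0,0.66],[-0.12,0.2,0,0,0.66],[-0.11,0.2,0,0,0.66],[-0.1,0.2,0,0,0.66],[-0.1,0.2,0,0,0.66],[-0.1,0.2,0,0,0.66]]}}

```text
time: 16.7
eef_pos: [0.5487, 0.0674, 0.2346]
tcp_rot: [0.639, 0.305, -0.638, 0.304]
contact_force: [-3.9, 3.0, 3.6]
opening: 0.661
```

Emit:
{"op": "drive_tool", "data": {"steps": [[-0.08,0.2,0,0,0.66],[-0.08,0.2,0,0,0.66],[-0.07,0.2,0,0,0.66],[-0.07,0.2,0,0,0.66],[-0.06,0.2,0,0,0.66],[-0.06,0.2,0,0,0.66]]}}

```text
time: 17.3
eef_pos: [0.5581, 0.0588, 0.2371]
tcp_rot: [-0.638, -0.305, 0.638, -0.305]
contact_force: [-2.9, 3.2, 3.0]
opening: 0.661
```

Emit:
{"op": "drive_tool", "data": {"steps": [[-0.05,0.2,0,0,0.66],[-0.05,0.2,0,0,0.66],[-0.04,0.2,0,0,0.66],[-0.03,0.2,0,0,0.66],[-0.02,0.2,0,0,0.66],[-0.02,0.2,0,0,0.66]]}}

```text
time: 17.9
eef_pos: [0.5674, 0.0513, 0.2391]
tcp_rot: [-0.638, -0.305, 0.638, -0.305]
contact_force: [-3.0, 3.1, 2.8]
opening: 0.66
```

Emit:
{"op": "drive_tool", "data": {"steps": [[0,0.2,0,0,0.66],[0,0.2,0,0,0.66],[0,0.2,0,0,0.66],[0,0.2,0,0,0.66],[0,0.2,0,0,0.66],[0,0.2,0,0,0.66]]}}

```text
time: 18.5
eef_pos: [0.5767, 0.0438, 0.2391]
tcp_rot: [0.638, 0.305, -0.638, 0.305]
contact_force: [-3.0, 1.6, 2.5]
opening: 0.66
```

Emit:
{"op": "drive_tool", "data": {"steps": [[0.02,0.2,0,0,0.66],[0.02,0.2,0,0,0.66],[0.03,0.2,0,0,0.66],[0.04,0.2,0,0,0.66],[0.05,0.2,0,0,0.66],[0.05,0.2,0,0,0.66]]}}

```text
time: 19.1
eef_pos: [0.586, 0.0363, 0.2369]
tcp_rot: [-0.638, -0.305, 0.638, -0.305]
contact_force: [-2.3, 2.9, 1.9]
opening: 0.662
```

Emit:
{"op": "drive_tool", "data": {"steps": [[0.06,0.2,0,0,0.66],[0.06,0.2,0,0,0.66],[0.07,0.2,0,0,0.66],[0.08,0.2,0,0,0.66],[0.08,0.2,0,0,0.66],[0.08,0.2,0,0,0.66]]}}

```text
time: 19.7
eef_pos: [0.5954, 0.0287, 0.2326]
tcp_rot: [-0.638, -0.305, 0.638, -0.305]
contact_force: [-3.4, 3.0, 1.9]
opening: 0.658
```

Emit:
{"op": "drive_tool", "data": {"steps": [[0.08,0.2,0,0,0.66],[0.09,0.2,0,0,0.66],[0.09,0.2,0,0,0.66],[0.1,0.2,0,0,0.66],[0.1,0.2,0,0,0.66],[0.1,0.2,0,0,0.66]]}}

```text
time: 20.3
eef_pos: [0.6047, 0.0212, 0.227]
tcp_rot: [-0.638, -0.305, 0.638, -0.305]
contact_force: [-2.3, 1.8, 1.7]
opening: 0.659
```

```bash
cat >> an.py <<'E'
for e,F,o in [([0.5487,0.0674,0.2346],[-3.9,3.0,3.6],.661),([0.5581,0.0588,0.2371],[-2.9,3.2,3.0],.661),([0.5674,0.0513,0.2391],[-3.0,3.1,2.8],.66),([0.5767,0.0438,0.2391],[-3.0,1.6,2.5],.66),([0.586,0.0363,0.2369],[-2.3,2.9,1.9],.662),([0.5954,0.0287,0.2326],[-3.4,3,1.9],.658),([0.6047,0.0212,0.227],[-2.3,1.8,1.7],.659)]: add(e,F,o,1,-120)
E
python3 an2.py | tail -18;  python3 -c "
from plant import readout
from h import *
s=readout.get_state();Rt,g,F=report(s)
yb=g[1]*1e3+s['opening']*42.5-24; a=np.degrees(np.arcsin(-yb/95)); print('a',a)
b=np.radians(a-60); t=np.array([-.036,-.095*np.sin(b),.095*np.cos(b)]); print('to trailing bottle, tool cm',(Rt.T@(W@(t-g))*100).round(2))"
```

```text
theta 42.7 dir 1 tau 0.280  (bottle a -17.3, gz-zb 3.0, Fy 4.9 Fz 3.1)
theta 50.3 dir 1 tau 0.229  (bottle a -9.7, gz-zb 0.3, Fy 3.6 Fz 2.8)
theta 57.6 dir 1 tau 0.178  (bottle a -2.4, gz-zb -0.9, Fy 2.5 Fz 2.3)
theta 64.9 dir 1 tau 0.131  (bottle a 4.9, gz-zb -2.9, Fy 1.8 Fz 2.2)
theta 72.2 dir 1 tau 0.200  (bottle a 12.2, gz-zb -5.3, Fy 2.2 Fz 1.7)
theta 79.6 dir 1 tau 0.182  (bottle a 19.6, gz-zb -7.6, Fy 1.9 Fz 1.4)
theta 84.8 dir 1 tau 0.241  (bottle a 24.8, gz-zb -8.2, Fy 2.6 Fz 0.9)
theta 92.6 dir 1 tau 0.171  (bottle a -27.4, gz-zb 4.0, Fy 4.9 Fz 3.6)
theta 100.9 dir 1 tau 0.218  (bottle a -19.1, gz-zb 1.0, Fy 4.3 Fz 3.0)
theta 108.4 dir 1 tau 0.278  (bottle a -11.6, gz-zb -0.3, Fy 4.3 Fz 2.8)
theta 115.7 dir 1 tau 0.238  (bottle a -4.3, gz-zb -1.9, Fy 3.3 Fz 2.5)
theta 122.9 dir 1 tau 0.307  (bottle a 2.9, gz-zb -4.3, Fy 3.6 Fz 1.9)
theta 130.3 dir 1 tau 0.410  (bottle a 10.3, gz-zb -7.2, Fy 4.5 Fz 1.9)
theta 137.7 dir 1 tau 0.273  (bottle a 17.7, gz-zb -9.8, Fy 2.9 Fz 1.7)
drag 0.542 G 0.352 heavy-at 12.0 deg cw from top at theta 0 -> theta target 168.0 sd [0.018 0.024 0.017]
[ 0.032  0.072 -0.009 -0.03  -0.06   0.016 -0.005  0.071 -0.035 -0.04
 -0.077  0.065 -0.025  0.002  0.035  0.069 -0.008  0.009 -0.048  0.031
 -0.    -0.039  0.026 -0.014 -0.083  0.092 -0.009  0.021]
t 20.3 grasp local mm [-35.1 -32.9  80.7] F local [-0.05  2.88  1.71] open 0.659 ytool ang rel local y 179.72 xtool [-0.  0. -1.]
a 17.709162026049825
to trailing bottle, tool cm [ 1.05 -9.68  0.04]
```

Emit:
{"op": "drive_tool", "data": {"steps": [[0,0.2,0,0,0.66],[0,0.2,0,0,0.66],[0,0.2,0,0,0.66],[0,0.2,0,0,0.66],[0,0.2,0,0,0.66],[0,0.2,0,0,0.66]]}}

```text
time: 20.9
eef_pos: [0.6131, 0.014, 0.2255]
tcp_rot: [-0.637, -0.305, 0.639, -0.304]
contact_force: [-4.1, 3.5, -3.0]
opening: 0.663
```

Emit:
{"op": "drive_tool", "data": {"steps": [[0,-0.3,0,0,0.7],[-3,0,0,0,0.75],[-3,0,0,0,0.75],[0,-3.2,0,0,0.75],[0,-3.2,0,0,0.75],[0,-3.2,0,0,0.75],[0,0,0,0,0.75],[3,0,0,0,0.75],[3,0,0,0,0.66],[0,0,0,0,0.66]]}}

```text
time: 21.9
eef_pos: [0.5355, 0.0752, 0.2232]
tcp_rot: [-0.636, -0.305, 0.64, -0.304]
contact_force: [1.0, 0.8, -1.0]
opening: 0.654
```

Emit:
{"op": "drive_tool", "data": {"steps": [[-0.1,0.2,0,0,0.66],[-0.1,0.2,0,0,0.66],[-0.12,0.2,0,0,0.66],[-0.12,0.2,0,0,0.66],[-0.11,0.2,0,0,0.66],[-0.1,0.2,0,0,0.66],[-0.1,0.2,0,0,0.66],[-0.1,0.2,0,0,0.66]]}}

```text
time: 22.7
eef_pos: [0.548, 0.0674, 0.2383]
tcp_rot: [-0.637, -0.306, 0.639, -0.303]
contact_force: [-9.2, 5.9, 6.7]
opening: 0.656
```

Emit:
{"op": "drive_tool", "data": {"steps": [[-0.1,0.2,0,0,0.66],[-0.1,0.2,0,0,0.66],[-0.1,0.2,0,0,0.66],[-0.08,0.2,0,0,0.66],[-0.08,0.2,0,0,0.66],[-0.08,0.2,0,0,0.66]]}}

```text
time: 23.3
eef_pos: [0.5586, 0.06, 0.2439]
tcp_rot: [0.639, 0.306, -0.638, 0.303]
contact_force: [-6.7, 5.5, 5.6]
opening: 0.658
```

Emit:
{"op": "drive_tool", "data": {"steps": [[-0.07,0.2,0,0,0.66],[-0.07,0.2,0,0,0.66],[-0.06,0.2,0,0,0.66],[-0.05,0.2,0,0,0.66],[-0.05,0.2,0,0,0.66],[-0.05,0.2,0,0,0.66]]}}

```text
time: 23.9
eef_pos: [0.5681, 0.0523, 0.2475]
tcp_rot: [0.639, 0.306, -0.638, 0.304]
contact_force: [-5.3, 4.8, 4.8]
opening: 0.659
```

Emit:
{"op": "drive_tool", "data": {"steps": [[0,0.2,0,0,0.66],[0,0.2,0,0,0.66],[0,0.2,0,0,0.66],[0,0.2,0,0,0.66],[0,0.2,0,0,0.66],[0,0.2,0,0,0.66]]}}

```text
time: 24.5
eef_pos: [0.5776, 0.0447, 0.2475]
tcp_rot: [0.639, 0.305, -0.637, 0.304]
contact_force: [-5.6, 5.1, 5.2]
opening: 0.658
```

Emit:
{"op": "drive_tool", "data": {"steps": [[0,0.2,0,0,0.66],[0.02,0.2,0,0,0.66],[0.03,0.2,0,0,0.66],[0.04,0.2,0,0,0.66],[0.05,0.2,0,0,0.66],[0.05,0.2,0,0,0.66]]}}

```text
time: 25.1
eef_pos: [0.5869, 0.0371, 0.2455]
tcp_rot: [0.639, 0.305, -0.637, 0.304]
contact_force: [-5.2, 5.5, 4.9]
opening: 0.663
```

Emit:
{"op": "drive_tool", "data": {"steps": [[0.03,0.2,0,0,0.66],[0.03,0.2,0,0,0.66],[0.04,0.2,0,0,0.66],[0.04,0.2,0,0,0.66],[0.05,0.2,0,0,0.66],[0.05,0.2,0,0,0.66]]}}

```text
time: 25.7
eef_pos: [0.5963, 0.0295, 0.2431]
tcp_rot: [0.639, 0.305, -0.637, 0.304]
contact_force: [-5.4, 5.3, 3.7]
opening: 0.661
```

```bash
python3 -c "
from plant import readout
from h import *
s=readout.get_state();Rt,g,F=report(s)
yb=g[1]*1e3+s['opening']*42.5-24; a=np.degrees(np.arcsin(-yb/95)); print('a',a)"
```

```text
t 25.7 grasp local mm [-34.1 -21.2  96.8] F local [0.73 7.56 3.71] open 0.661 ytool ang rel local y 179.72 xtool [ 0.001  0.003 -1.   ]
a 10.360592579589728
```

Emit:
{"op": "drive_tool", "data": {"steps": [[0,-0.4,0,0,0.66],[0,-0.4,0,0,0.66],[0,-0.2,0,0,0.66],[0,-0.2,0,0,0.66],[0,-0.2,0,0,0.66],[0,-0.2,0,0,0.66]]}}

```text
time: 26.3
eef_pos: [0.5862, 0.0366, 0.2428]
tcp_rot: [0.64, 0.302, -0.636, 0.307]
contact_force: [3.2, -4.3, 4.1]
opening: 0.664
```

Emit:
{"op": "drive_tool", "data": {"steps": [[0,-0.2,0,0,0.66],[0,-0.2,0,0,0.66],[0,-0.2,0,0,0.66],[0,-0.2,0,0,0.66],[0,-0.2,0,0,0.66],[0,-0.2,0,0,0.66]]}}

```text
time: 26.9
eef_pos: [0.577, 0.0441, 0.2431]
tcp_rot: [0.641, 0.302, -0.636, 0.307]
contact_force: [3.6, -4.2, 3.5]
opening: 0.661
```

Emit:
{"op": "drive_tool", "data": {"steps": [[0,-0.2,0,0,0.66],[0,-0.2,0,0,0.66],[0,-0.2,0,0,0.66],[0,-0.2,0,0,0.66],[0,-0.2,0,0,0.66]]}}

```text
time: 27.4
eef_pos: [0.5692, 0.0505, 0.243]
tcp_rot: [0.641, 0.302, -0.636, 0.307]
contact_force: [4.1, -4.5, 3.5]
opening: 0.66
```

Emit:
{"op": "drive_tool", "data": {"steps": [[0.05,-0.2,0,0,0.66],[0.05,-0.2,0,0,0.66],[0.05,-0.2,0,0,0.66],[0.05,-0.2,0,0,0.66],[0.05,-0.2,0,0,0.66]]}}

```text
time: 27.9
eef_pos: [0.5615, 0.0568, 0.2405]
tcp_rot: [0.641, 0.302, -0.636, 0.307]
contact_force: [5.0, -4.7, 3.0]
opening: 0.659
```

Emit:
{"op": "drive_tool", "data": {"steps": [[0.08,-0.2,0,0,0.66],[0.08,-0.2,0,0,0.66],[0.08,-0.2,0,0,0.66],[0.08,-0.2,0,0,0.66],[0.08,-0.2,0,0,0.66]]}}

```text
time: 28.4
eef_pos: [0.5537, 0.0631, 0.2365]
tcp_rot: [0.641, 0.302, -0.636, 0.307]
contact_force: [4.5, -3.5, 4.3]
opening: 0.658
```

Emit:
{"op": "drive_tool", "data": {"steps": [[0.1,-0.2,0,0,0.66],[0.1,-0.2,0,0,0.66],[0.1,-0.2,0,0,0.66],[0.1,-0.2,0,0,0.66],[0.1,-0.2,0,0,0.66]]}}

```text
time: 28.9
eef_pos: [0.5461, 0.0694, 0.2316]
tcp_rot: [0.641, 0.302, -0.636, 0.307]
contact_force: [4.1, -4.4, 4.6]
opening: 0.662
```

```bash
python3 -c "
from plant import readout
from h import *
s=readout.get_state();Rt,g,F=report(s)
yb=g[1]*1e3-s['opening']*42.5+24; a=np.degrees(np.arcsin(-yb/95)); print('a',a)"
```

```text
t 28.9 grasp local mm [-34.9  43.1  85.3] F local [-0.82 -5.91  4.57] open 0.662 ytool ang rel local y 179.75 xtool [ 0.009 -0.004 -1.   ]
a -24.250618524101665
```

```bash
cat >> an.py <<'E'
for e,F,o in [([0.548,0.0674,0.2383],[-9.2,5.9,6.7],.656),([0.5586,0.06,0.2439],[-6.7,5.5,5.6],.658),([0.5681,0.0523,0.2475],[-5.3,4.8,4.8],.659),([0.5776,0.0447,0.2475],[-5.6,5.1,5.2],.658),([0.5869,0.0371,0.2455],[-5.2,5.5,4.9],.663),([0.5963,0.0295,0.2431],[-5.4,5.3,3.7],.661)]: add(e,F,o,1,-180)
for e,F,o in [([0.5862,0.0366,0.2428],[3.2,-4.3,4.1],.664),([0.577,0.0441,0.2431],[3.6,-4.2,3.5],.661),([0.5692,0.0505,0.243],[4.1,-4.5,3.5],.66),([0.5615,0.0568,0.2405],[5,-4.7,3],.659),([0.5537,0.0631,0.2365],[4.5,-3.5,4.3],.658),([0.5461,0.0694,0.2316],[4.1,-4.4,4.6],.662)]: add(e,F,o,-1,-180)
E
cat >> an2.py <<'E'
print("--- central only"); import an
A=[d for d in D]
keep=[d for d in A if abs((d[0]+30)%60-30)<18]; D[:]=keep; fit()
print("--- theta>90"); D[:]=[d for d in A if d[0]>90]; fit()
E
python3 an2.py | tail -26
```

```text
theta 160.8 dir 1 tau 0.468  (bottle a -19.2, gz-zb 7.9, Fy 8.7 Fz 5.6)
theta 168.4 dir 1 tau 0.458  (bottle a -11.6, gz-zb 8.1, Fy 7.1 Fz 4.8)
theta 175.8 dir 1 tau 0.556  (bottle a -4.2, gz-zb 6.5, Fy 7.6 Fz 5.2)
theta 183.0 dir 1 tau 0.619  (bottle a 3.0, gz-zb 4.3, Fy 7.5 Fz 4.9)
theta 190.4 dir 1 tau 0.679  (bottle a 10.4, gz-zb 3.3, Fy 7.5 Fz 3.7)
theta 187.9 dir -1 tau -0.337  (bottle a 7.9, gz-zb 2.4, Fy -5.2 Fz 4.1)
theta 180.6 dir -1 tau -0.429  (bottle a 0.6, gz-zb 1.8, Fy -5.4 Fz 3.5)
theta 174.5 dir -1 tau -0.517  (bottle a -5.5, gz-zb 2.1, Fy -6.0 Fz 3.5)
theta 168.4 dir -1 tau -0.622  (bottle a -11.6, gz-zb 1.1, Fy -6.8 Fz 3.0)
theta 162.2 dir -1 tau -0.537  (bottle a -17.8, gz-zb -0.2, Fy -5.7 Fz 4.3)
theta 155.9 dir -1 tau -0.585  (bottle a -24.1, gz-zb -1.4, Fy -6.0 Fz 4.6)
drag 0.531 G 0.342 heavy-at 11.9 deg cw from top at theta 0 -> theta target 168.1 sd [0.011 0.018 0.011]
[ 0.022  0.063 -0.017 -0.037 -0.065  0.012  0.013  0.088 -0.019 -0.045
 -0.081  0.061 -0.028 -0.     0.033  0.067 -0.01   0.007 -0.049  0.029
 -0.002 -0.042  0.022 -0.018 -0.089  0.085 -0.02   0.019  0.075  0.021
 -0.    -0.019 -0.078 -0.027  0.025  0.094 -0.029 -0.018 -0.014  0.015]
--- central only
drag 0.527 G 0.345 heavy-at 12.3 deg cw from top at theta 0 -> theta target 167.7 sd [0.014 0.025 0.015]
[ 0.016  0.057 -0.024 -0.044  0.087 -0.019 -0.036 -0.008  0.025  0.06
 -0.017 -0.047  0.017 -0.022 -0.092  0.082  0.074  0.02  -0.    -0.018
 -0.071 -0.02   0.031  0.1   -0.023 -0.013  0.014]
--- theta>90
drag 0.522 G 0.339 heavy-at 12.4 deg cw from top at theta 0 -> theta target 167.6 sd [0.015 0.026 0.017]
[ 0.024 -0.007 -0.047  0.017 -0.023 -0.093  0.081 -0.025  0.014  0.069
  0.014 -0.007 -0.026 -0.068 -0.016  0.036  0.105 -0.017 -0.006 -0.016
  0.011]
```

Emit:
{"op": "drive_tool", "data": {"steps": [[-0.05,0.3,0,0,0.66],[-0.05,0.3,0,0,0.66],[-0.05,0.3,0,0,0.66],[-0.05,0.3,0,0,0.66],[-0.05,0.3,0,0,0.66],[-0.05,0.3,0,0,0.66],[-0.05,0.3,0,0,0.66],[-0.05,0.2,0,0,0.66],[0,0.2,0,0,0.66],[0,0,0,0,0.66]]}}

```text
time: 29.9
eef_pos: [0.5613, 0.0568, 0.2331]
tcp_rot: [-0.637, -0.306, 0.639, -0.303]
contact_force: [-5.9, 4.2, 4.4]
opening: 0.662
```

Emit:
{"op": "drive_tool", "data": {"steps": [[0,0,0,0,0.5],[0,0,0,0,0.4],[0,0,0,0,0.3],[0,0,0,0,0.3],[0,0,0,0,0.3],[0,0,0,0,0.3],[0,0,0,0,0.3],[0,0,0,0,0.3]], "force": 80}}

```text
time: 30.7
eef_pos: [0.561, 0.0572, 0.2337]
tcp_rot: [-0.637, -0.307, 0.639, -0.302]
contact_force: [-6.7, 4.1, 7.3]
opening: 0.54
```

```bash
python3 -c "
from plant import readout,read_camera
from h import *
import cv2
s=readout.get_state();Rt,g,F=report(s)
print('a',np.degrees(np.arcsin(-g[1]/.095)))
o=[read_camera(n)['frame'][:,:,::-1] for n in('side','wrist')]
a=cv2.resize(o[0][130:260,215:355],None,fx=2.8,fy=2.8); b=cv2.resize(o[1],(400,300))
im=np.zeros((370,800,3),np.uint8); im[:364,:392]=a; im[:300,400:]=b; cv2.imwrite('pics/p3.png',im)"
```

```text
t 30.7 grasp local mm [-34.9  23.6  87.4] F local [-1.04  7.78  7.27] open 0.54 ytool ang rel local y 179.77 xtool [-0.005  0.005 -1.   ]
a -14.380332460009464
```

View pics/p3.png

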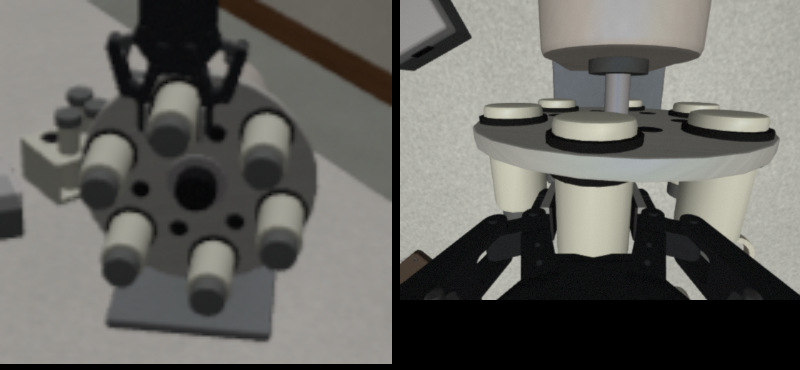

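Firm grip on the top bottle (between the pads at (550–640, 210)), wheel at about 166°. Fine correction to about 168–169°.

Emit:
{"op": "drive_tool", "data": {"steps": [[0,0.1,0,0,0.3],[0,0.1,0,0,0.3],[0,0.1,0,0,0.3],[0,0.1,0,0,0.3],[0,0.1,0,0,0.3],[0,0,0,0,0.3],[0,0,0,0,0.3],[0,0,0,0,0.3]]}}

```text
time: 31.6
eef_pos: [0.5618, 0.0565, 0.2339]
tcp_rot: [-0.635, -0.31, 0.641, -0.299]
contact_force: [-13.8, 9.5, 13.4]
opening: 0.54
```

```bash
python3 -c "
from plant import readout,read_camera
from h import *
s=readout.get_state();Rt,g,F=report(s)
print('a',np.degrees(np.arcsin(-g[1]/.095)),s['dq'].round(4))"
```

```text
t 31.6 grasp local mm [-34.9  22.3  87.6] F local [-1.35 16.71 13.45] open 0.54 ytool ang rel local y 179.77 xtool [-0.015  0.011 -1.   ]
a -13.561518893100901 [-0.0001  0.0005  0.0005  0.0002  0.0008  0.0007]
```

Emit:
{"op": "drive_tool", "data": {"steps": [[0,0,0,0,0.66],[0,0,0,0,0.66],[-0.05,0.2,0,0,0.66],[-0.05,0.2,0,0,0.66],[0,0.2,0,0,0.66],[0,0.2,0,0,0.66]]}}

```text
time: 32.2
eef_pos: [0.5717, 0.0484, 0.2341]
tcp_rot: [-0.637, -0.306, 0.639, -0.303]
contact_force: [-5.8, 4.8, 4.7]
opening: 0.657
```

```bash
python3 -c "
from plant import readout,read_camera
from h import *
s=readout.get_state();Rt,g,F=report(s)
print('bottle y',g[1]*1e3+(s['opening']-.54)*42.5)"
```

```text
t 32.2 grasp local mm [-35.    9.8  87.8] F local [0.01 7.53 4.7 ] open 0.657 ytool ang rel local y 179.73 xtool [-0.004  0.003 -1.   ]
bottle y 14.713481968235921
```

Emit:
{"op": "drive_tool", "data": {"steps": [[-0.1,-0.4,0,0,0.66],[-0.1,-0.4,0,0,0.66],[0,-0.3,0,0,0.66],[0,0,0,0,0.6],[0,0,0,0,0.55],[0,0,0,0,0.5],[0,0,0,0,0.4],[0,0,0,0,0.3],[0,0,0,0,0.3],[0,0,0,0,0.3]]}}

```text
time: 33.2
eef_pos: [0.5659, 0.0527, 0.2374]
tcp_rot: [0.64, 0.303, -0.637, 0.306]
contact_force: [2.9, -4.1, 2.6]
opening: 0.54
```

Emit:
{"op": "drive_tool", "data": {"steps": [[0,0,0,0,0.3],[0,0,0,0,0.3],[0,0,0,0,0.3]]}}

```text
time: 33.5
eef_pos: [0.5659, 0.0527, 0.2374]
tcp_rot: [0.64, 0.303, -0.637, 0.306]
contact_force: [3.5, -4.0, 3.5]
opening: 0.541
```

```bash
python3 - <<'E'
from plant import readout,read_camera
from h import *
import cv2
s=readout.get_state();Rt,g,F=report(s)
print('a',np.degrees(np.arcsin(-g[1]/.095)),s['dq'].round(4))
o=[read_camera(n)['frame'][:,:,::-1] for n in('side','scene')]
a=cv2.resize(o[0][145:255,230:340],None,fx=3.4,fy=3.4,interpolation=3); b=cv2.resize(o[1],(420,315))
im=np.zeros((375,800,3),np.uint8); im[:374,:374]=a; im[:315,380:]=b; cv2.imwrite('pics/p4.png',im)
E
```

```text
t 33.5 grasp local mm [-35.3  17.2  91.1] F local [-0.89 -5.25  3.54] open 0.541 ytool ang rel local y 179.76 xtool [ 0.006 -0.003 -1.   ]
a -10.414335433013314 [-0.      0.0001  0.0001 -0.0009  0.0009 -0.0022]
```

View pics/p4.png

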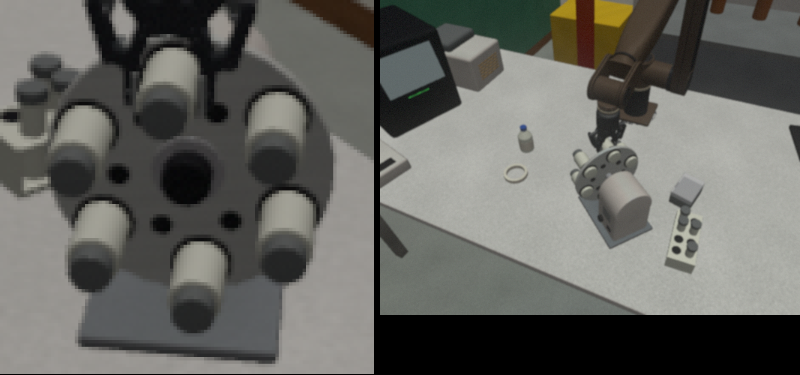

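The wheel is at about 169.6°, still and gripped. The bottle layout matches the start picture (same −10° offset, half a turn on), and the bystanders stand where they were. I'm handing in.

```bash
python3 -c "
from plant import sign_off
print(sign_off())"
```

```text
the job is handed in; nothing more can be done
None
```

I turned the wheel by hand through about 200° clockwise, feeling the push in both directions, then brought the heavy side to the bottom. I handed the job in while still holding the wheel there.

- **Heavy side:** the fit to 38 push readings gave a drag of 0.53 N m and a heavy-side pull of 0.34 N m. It put the bottom at a wheel angle of 168°, give or take about 3°. Comparing the clockwise and anticlockwise pushes near the bottom directly gave about 171–172° instead. I held a compromise of about 169.6°.
- **Grip:** the first grip was about 3° short and the bottle would not turn in the pads, so I loosened, nudged the wheel and gripped again. At the end the grip force was 80 N, with no motion and a wrist force of about 6 N.
- **Surroundings:** the last pictures showed the reagent bottle, tape, tip box and rack standing where they were at the start. The robot clock read about 34 s, against the 67 s limit.
- **Not checked:** I could not test the hold with the drive unclutched.

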